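# Tip the tested valve bodies into the crate

## Robot

A 7-joint arm with a two-finger parallel gripper is mounted at the origin on the work surface. World frame = base frame: x ahead of the robot, y to its left, z up, the work surface at z = 0. Lengths are in m, angles in rad, forces in N, time in s.
With the tool pointing down it reaches from about 0.4 to 0.925 m from the base axis. Payload 4.1 kg.
Tool frame: the origin (TCP) lies midway between the tips of the shut fingers; the grasp point (between the pads) lies 19 mm behind it; z points along the fingers, y is the line along which they close (so a half turn about z gives the same grasp; the last joint's range is limited). The gripper opens to 85 mm and grips with 20 to 120 N. Pads are 22 mm wide; open, the fingers measure 114 mm over their backs; the gripper's body (76 mm by 85 mm) begins 54 mm behind the grasp point. The pads swing forward as they close: fully open they stand 13 mm farther back than shut.
Start: joints at [-1.226, 0.398, 0.045, 1.537, -0.019, 1.207, -0.051], TCP at [0.279, 0.587, 0.208] pointing down, gripper open.
Joint ranges: [-2.82, 2.82], [-0.49, 2.23], [-1.37, 1.46], [0, 2.46], [-1.36, 4.5], [0.23, 2], [-2.94, 2.94]. Speed limits (rad/s): [2.57, 2.57, 3.14, 3.14, 3.14, 3.14, 3.14].

## Interface

Orientations are given as a unit quaternion [w, x, y, z].
In Python, from bench import robot, vision gives the robot as it stands.
- The arm moves only by the tool arm_command, never from a script. Its argument "increments" is a list of rows, each an object with "delta_pos": the shift along the tool's x, y, z as a fraction of full scale, a list of three; "rotation": the turn, a rotation vector about the tool's x, y, z as a fraction of full scale, a list of three. A call has 1 to 5 rows; each row is the pose to reach, as a shift and turn from the pose commanded when the call began, along the tool's axes at that moment; what a row does not reach only later rows make up. Full scale, the value 1, is 50 cm for a shift and 60 degrees for a turn. A row lasts 1/8 s, in which the tool goes at most 62.5 mm and 10.7 degrees, less where a joint would pass 70% of its speed; a pose out of reach is approached as far as the arm can. A call with a number of a shift or a turn outside -1 to 1 is refused whole. A call with a gripper value outside its range is refused whole. "claw" is the finger opening in mm, from 0 to 85.4, set as the call begins (left out, the last holds). The fingers move at their own pace and stop on an object; "force" is the grip in N (left out, the last holds). Time passes only in rows, so rows that repeat a pose let the fingers close. It gives the time, the measured TCP pose, the force, the opening and the grip force at its end, in the units of the state.
- robot.get_obs(): the state, without advancing time (a new reading comes with each control period).
- vision.snapshot(name): name is "scene" or "top" or "wrist"; returns the picture (480x640x3 uint8, red, green, blue); there is no depth.
- vision.get_calibration(name): a dict with "K" (3x3 intrinsics, pixels), "k1" (the pictures are not rectified: a ray, as slopes to the right and down, at radius r is drawn at 1 + k1 r^2 times it, then the intrinsics apply), "R" (3x3) and "t" (3): a world point X has camera coordinates R X + t. Camera axes: x right, y down, z forward; pixel columns grow to the right and rows downward; lengths in m; the calibration is good to about 2 mm. A picture is of the moment at which its call begins: read the wrist's pose just before it. get_calibration takes no time and is no camera call; for the wrist camera it gives the pose at the moment of the call.
- robot.sign_off(): hands the job in; it is judged then, once.
The state is a dict: "time": time; "joints": joint angles; "qvel": joint speeds; "joint_torque": joint torques, N m; "ee_pos": TCP position; "orientation": TCP orientation; "force": force on the tool from outside, world axes, zero at the start; "torque": the same for the moment, N m; "gripper_width": finger opening in m; "gripper_force": force on a finger pad.
Only numpy, scipy, OpenCV 4.12 (cv2) and the standard library are available. Lean on these libraries where they do the work, as an engineer would, in place of code of your own. Each camera call takes 0.05 s, during which the arm holds its last target. There are 200 camera calls.

## Task

Lift the open-ended metal tray by its handle, keeping it level so that nothing falls out, and tip it over the deep undivided crate so that all three valve bodies slide off its end into that crate. Then set the empty tray back upright on its rubber mat, lying the same way along it as before and in the middle, and let go. Leave the other things on the bench where they are.

Things in the scene. Friction and masses are not known exactly. Their poses are not given: they have to be found in the camera images.
- tray: loose bare-metal tray holding the valve bodies, 350 g: floor 156 (x) x 200 (y) mm, 3 mm thick; walls 32 mm high along the two long sides (x = +-76 mm); both ends (y = +-100 mm) OPEN, no lip. An arched handle crosses over the middle. Origin: centre of the underside; pieces can slide along y; z up. The pieces start to slide at a slope of 20 to 27 degrees; about 40 clears them all.
- tray_handle (a point): centre of the tray's handle bar, 95 mm above the tray's underside: a rectangular bar 156 mm long along the tray's x, 22 mm wide along the tray's y (the width to grip), 20 mm high; its underside is 82 mm above the tray's floor. Axes as the tray's.
- mat: flat black rubber mat fixed to the bench, 190 (x) x 230 (y) x 4 mm, on which the tray stands at the start, their axes roughly parallel. Origin: centre of its underside (bench level).
- crate: deep, empty, undivided blue plastic crate fixed to the bench, to the left or the right of the mat: outside 220 (x) x 240 (y) x 110 mm high, walls and floor 5 mm, with an 8 mm rim band round the top (232 x 252 mm over the rim). Origin: centre of its underside. z up.
- divided_crate: shallow blue plastic crate on the other side of the mat, 220 (x) x 240 (y) x 60 mm, divided in six and partly filled with other valve bodies; fixed; not to be used. Origin: centre of its underside.
- valve0: one of the three alike black plastic valve bodies lying loose in the tray, 64 (x) x 40 (y) x 44 (z) mm, a block with a round port at each end and one on top, 90 g. Origin: its middle, 22 mm above the tray's floor at the start.
- valve1: one of the three alike black plastic valve bodies lying loose in the tray, 64 (x) x 40 (y) x 44 (z) mm, a block with a round port at each end and one on top, 90 g. Origin: its middle, 22 mm above the tray's floor at the start.
- valve2: one of the three alike black plastic valve bodies lying loose in the tray, 64 (x) x 40 (y) x 44 (z) mm, a block with a round port at each end and one on top, 90 g. Origin: its middle, 22 mm above the tray's floor at the start.
- spanner: bystander, loose: open spanner, 170 mm, lying beyond the tray. Origin: centre of its underside.
- tape_roll: bystander, loose: cardboard-coloured roll, 90 mm across, 24 mm high. Origin: centre of its underside.
- oil_bottle: bystander, loose: white bottle, 56 mm across, 130 mm high. Origin: centre of its underside.
- end_cap: bystander, loose: black stepped round cap, 48 mm across, 38 mm high. Origin: centre of its underside.
Mind the look-alikes: they are no part of the job. Leave any purple or red look-alike of the valve2 alone.

How it is judged:
By the outcome, as a careful person would: the job done as asked, in the order asked, and still so for the second after the job is handed in, with the robot touching nothing.
It also fails if it takes over 48 s, if anything falls off the work surface, if the arm or the gripper's body presses on something with over 40 N, if the wrist force passes 120 N, or if a joint passes its speed limit or range.

## Working session

There is one attempt and no reset: what is moved stays moved. The work goes in short steps, Python scripts to look and compute and a tool call to move; the robot and the scene stay as the last step left them, time stands still between calls to the robot, and variables do not carry over. Pictures are saved under pics/ and viewed, at most 10 in all, crops included, and the job is handed in when it is done.

Besides the shell and the picture viewer there is one more tool, called after "Request:" by a JSON object that holds its "method" and its "body". arm_command: Moves the arm, as the interface text tells. Its arguments: {"type":"object","properties":{"increments":{"type":"array","items":{"type":"object","properties":{"delta_pos":{"type":"array","items":{"type":"number","minimum":-1,"maximum":1}},"rotation":{"type":"array","items":{"type":"number","minimum":-1,"maximum":1}}}}},"claw":{"type":"number"},"force":{"type":"number"}},"required":["increments"]}

```bash
mkdir -p pics; ls; python3 - <<'E'
from bench import robot, vision
import cv2
for n in ("top","scene"):
    cv2.imwrite(f"pics/{n}0.png", vision.snapshot(n)[:,:,::-1])
    c=vision.get_calibration(n); print(n,c)
o=robot.get_obs(); print(o)
E
```

```text
pics
top {'K': array([[454.99815017,   0.        , 325.14768921],
       [  0.        , 454.99815017, 242.6525464 ],
       [  0.        ,   0.        ,   1.        ]]), 'k1': -0.11055122565082762, 'R': array([[-0.02249759, -0.99963828,  0.0147366 ],
       [-0.98683323,  0.01984304, -0.16051924],
       [ 0.16016875, -0.01815386, -0.9869227 ]]), 't': array([0.04237233, 0.52619847, 1.01387153])}
scene {'K': array([[457.10017863,   0.        , 318.94770629],
       [  0.        , 457.10017863, 239.67014781],
       [  0.        ,   0.        ,   1.        ]]), 'k1': -0.04333662867233196, 'R': array([[-0.71220557,  0.70196997, -0.00118225],
       [ 0.4594535 ,  0.46487827, -0.75682936],
       [-0.53072188, -0.53956127, -0.65361145]]), 't': array([ 0.35377529, -0.19008817,  1.18579263])}
{'time': 0.1, 'joints': array([-1.22602915,  0.3991008 ,  0.04506082,  1.5377588 , -0.0186983 ,
        1.20690319, -0.05072765]), 'qvel': array([-6.73976337e-04, -2.68269022e-03,  3.42938258e-04, -3.88995197e-03,
        6.81317662e-06, -4.07197735e-04,  1.04203856e-04]), 'joint_torque': array([ 3.38538717e-03, -4.76260042e+01,  1.36969518e+00, -2.54948688e+01,
        1.19690286e-02,  4.94656008e-03, -4.25484757e-06]), 'ee_pos': array([0.27880528, 0.58649018, 0.20677689]), 'orientation': array([-1.27624208e-04,  2.20036947e-01,  9.75491147e-01, -8.64885026e-04]), 'force': array([-0.08177396, -0.36512992,  0.04321001]), 'torque': array([-0.00515267,  0.02681943,  0.04250755]), 'gripper_force': 0.0, 'gripper_width': 0.08536945896736318}
```

View pics/top0.png

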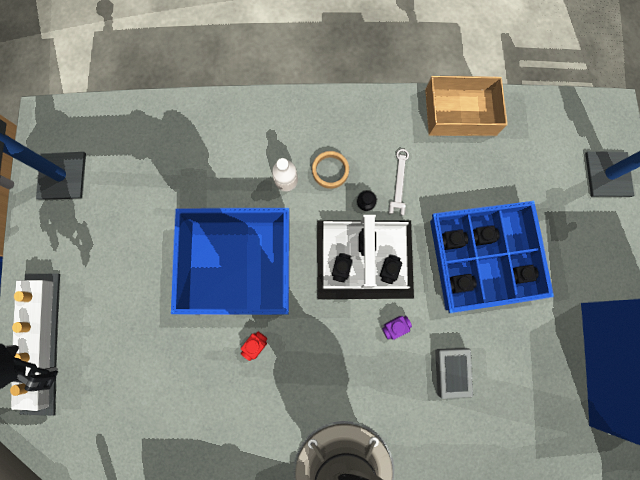

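View pics/scene0.png

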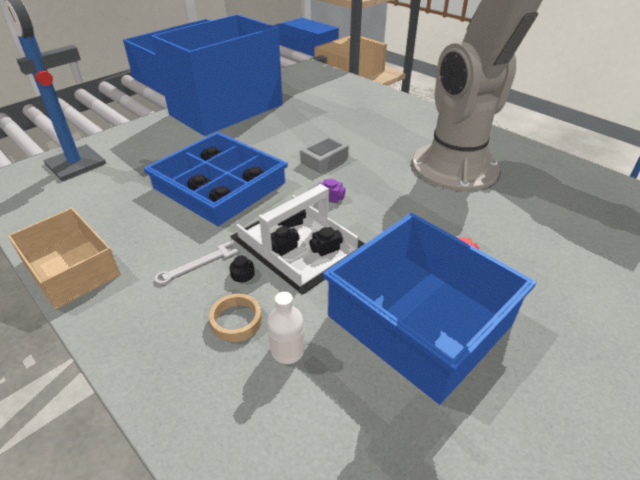

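The top view shows the tray in the centre on its mat at (365,258), with the handle bar vertical at column ~369. The deep crate is on the left at (232,261) and the divided crate on the right. The scene view confirms this, so the tray's y runs along world y, towards the crate.

```bash
cat > h.py <<'E'
import numpy as np, cv2
from bench import robot, vision
def ray(n,uv,z,c=None):
    c=c or vision.get_calibration(n); k=np.array([c['k1'],0,0,0],float)
    p=cv2.undistortPoints(np.float64(uv).reshape(-1,1,2),c['K'],k).reshape(-1,2)
    d=np.c_[p,np.ones(len(p))]@c['R']; o=-c['R'].T@c['t']
    return (o+d*((z-o[2])/d[:,2])[:,None])[:,:2]
def big(m,seed):
    n,l,s,_=cv2.connectedComponentsWithStats(m.astype(np.uint8)); 
    ids=[i for i in range(1,n) if s[i,0]<=seed[0]<=s[i,0]+s[i,2] and s[i,1]<=seed[1]<=s[i,1]+s[i,3]]
    return l==max(ids,key=lambda i:s[i,4])
def rect(n,m,z):
    c=max(cv2.findContours(m.astype(np.uint8),0,2)[0],key=cv2.contourArea).reshape(-1,2)
    r=cv2.minAreaRect(np.float32(ray(n,c,z)*1000))
    return np.round(r[0],1),np.round(r[1],1),round(r[2],2)
E
cat > m.py <<'E'
from h import *
im=cv2.imread('pics/top0.png').astype(int); mx=im.max(2); mn=im.min(2)
roi=np.zeros(mx.shape,bool); roi[212:305,310:420]=1
dark=roi&(mx<50)
print('mat',rect('top',big(dark,(365,295)),.004))
m=roi&(mx<50)|roi&(mn>150); print('mat+tray',rect('top',big(m,(365,260)),.004))
print('trayblob z.036',rect('top',big(roi&(mn>150),(365,260)),.036))
b,g,r=im[...,0],im[...,1],im[...,2]
blue=(b>r+50); roi2=np.zeros_like(roi); roi2[190:330,150:300]=1
print('crate rim',rect('top',big(blue&roi2,(230,260)),.11))
cr=cv2.resize(cv2.imread('pics/top0.png')[205:305,310:420],None,fx=7,fy=6,interpolation=cv2.INTER_CUBIC)
cv2.imwrite('pics/c.png',cr[:, :])
print(ray('top',[(368.5,216),(369.5,288)],.109), ray('top',[(363,215),(375,215),(363.5,288),(375.5,288)],.109))
E
python3 m.py
```

```text
mat (array([492.5, -63. ]), array([228.6, 188.8]), 89.13)
mat+tray (array([491.8, -71.8]), array([246.4, 215.5]), 88.51)
trayblob z.036 (array([506.3, -64. ]), array([201.3, 172.4]), 88.65)
crate rim (array([482.4, 239.2]), array([252.7, 232.3]), 89.13)
[[ 0.57359814 -0.06429843]
 [ 0.4156924  -0.060542  ]] [[ 0.57606706 -0.05225007]
 [ 0.57559415 -0.07874753]
 [ 0.41599708 -0.04763501]
 [ 0.41538354 -0.0734649 ]]
```

View pics/c.png

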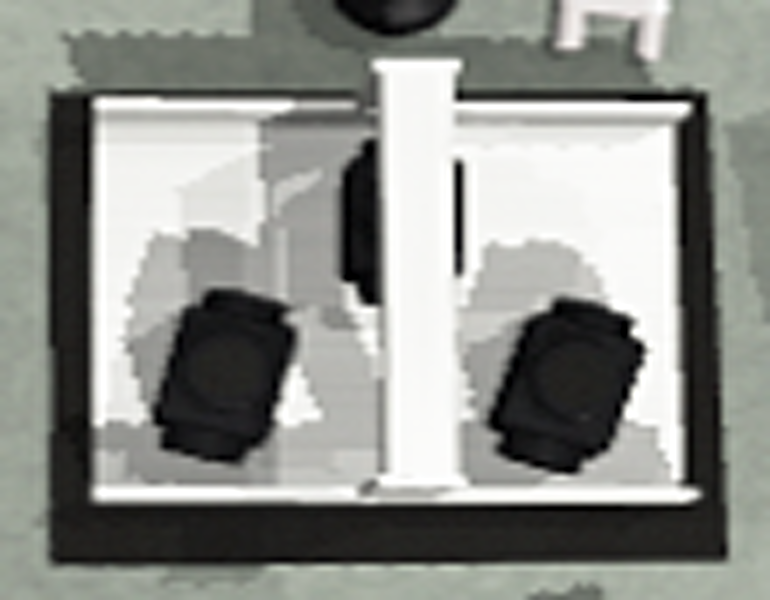

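The crop shows the bar at crop columns 375–465 and rows 60–488. That puts the tray centre near (0.497, −0.065) with yaw about −1.3°. The mat is at (0.4925, −0.063) with yaw −0.9°, and the crate at (0.482, 0.239).

Request:
{"method": "arm_command", "body": {"increments": [{"delta_pos": [-0.95, -0.98, -0.06], "rotation": [0, 0, -0.4]}, {"delta_pos": [-0.95, -0.98, -0.06], "rotation": [0, 0, -0.4]}, {"delta_pos": [-0.95, -0.98, -0.06], "rotation": [0, 0, -0.4]}, {"delta_pos": [-0.95, -0.98, -0.06], "rotation": [0, 0, -0.4]}, {"delta_pos": [-0.95, -0.98, -0.06], "rotation": [0, 0, -0.4]}], "claw": 85, "force": 60}}

```text
time: 0.72
ee_pos: [0.3794, 0.2891, 0.2213]
orientation: [0.0, 0.012, 1.0, -0.0]
force: [2.2, 0.6, -0.2]
gripper_width: 0.0853
gripper_force: 0.0
```

```bash
cat >> h.py <<'E'
from scipy.spatial.transform import Rotation as Ro
def tgt(x,y,z,yaw=-1.3,tilt=0):
    # tool pose: x = -tray x, y = tray y, z down; then tilt about -tray x (left end down)
    R=Ro.from_euler('z',yaw,degrees=True)*Ro.from_euler('x',-tilt,degrees=True)*Ro.from_matrix(np.diag([-1,1,-1]))
    return np.array([x,y,z]),R
def inc(p,R,o=None):
    o=o or robot.get_obs(); q=np.array(o['orientation']); C=Ro.from_quat(np.r_[q[1:],q[0]])
    e=C.as_matrix().T; print('t',round(o['time'],2),'pos',np.round(o['ee_pos'],4),'F',np.round(o['force'],1),'w',round(o['gripper_width'],4),'j',np.round(o['joints'],2))
    print('dpos',np.round(e@(p-o['ee_pos'])/.5,3),'rot',np.round((C.inv()*R).as_rotvec(degrees=True)/60,4))
E
python3 -c "
from h import *
inc(*tgt(.497,-.065,.22))"
```

```text
t 0.72 pos [0.3794 0.2891 0.2213] F [ 2.2  0.6 -0.2] w 0.0853 j [-0.85  0.07  0.12  1.92 -0.01  1.15  0.82]
dpos [-0.253 -0.702  0.003] rot [-0.      0.     -0.0021]
```

Request:
{"method": "arm_command", "body": {"increments": [{"delta_pos": [-0.25, -0.7, 0]}, {"delta_pos": [-0.25, -0.7, 0]}, {"delta_pos": [-0.25, -0.7, 0]}, {"delta_pos": [-0.25, -0.7, 0]}, {"delta_pos": [-0.25, -0.7, 0]}]}}

```text
validation failed for argument at $.in...
```

```bash
python3 -c "
from h import *
inc(*tgt(.497,-.065,.22))"
```

```text
t 0.72 pos [0.3794 0.2891 0.2213] F [ 2.2  0.6 -0.2] w 0.0853 j [-0.85  0.07  0.12  1.92 -0.01  1.15  0.82]
dpos [-0.253 -0.702  0.003] rot [-0.      0.     -0.0021]
```

Rotation seems to be required in every row.

Request:
{"method": "arm_command", "body": {"increments": [{"delta_pos": [-0.25, -0.7, 0], "rotation": [0, 0, 0]}, {"delta_pos": [-0.25, -0.7, 0], "rotation": [0, 0, 0]}, {"delta_pos": [-0.25, -0.7, 0], "rotation": [0, 0, 0]}, {"delta_pos": [-0.25, -0.7, 0], "rotation": [0, 0, 0]}, {"delta_pos": [-0.25, -0.7, 0], "rotation": [0, 0, 0]}]}}

```text
time: 1.35
ee_pos: [0.4769, -0.0073, 0.2214]
orientation: [0.0, 0.012, 1.0, 0.0]
force: [1.0, 0.9, -0.1]
gripper_width: 0.0851
gripper_force: 0.0
```

```bash
python3 -c "
from h import *
inc(*tgt(.497,-.065,.22))"
```

```text
t 1.35 pos [ 0.4769 -0.0073  0.2214] F [ 1.   0.9 -0.1] w 0.0851 j [-0.49  0.08  0.44  1.93 -0.04  1.15  1.51]
dpos [-0.043 -0.114  0.003] rot [ 0.0005  0.0003 -0.0018]
```

Request:
{"method": "arm_command", "body": {"increments": [{"delta_pos": [-0.043, -0.114, 0], "rotation": [0, 0, 0]}, {"delta_pos": [-0.043, -0.114, 0], "rotation": [0, 0, 0]}, {"delta_pos": [-0.043, -0.114, 0], "rotation": [0, 0, 0]}]}}

```text
time: 1.72
ee_pos: [0.4965, -0.0625, 0.221]
orientation: [-0.001, 0.013, 1.0, 0.0]
force: [-0.0, 0.2, 0.1]
gripper_width: 0.0849
gripper_force: 0.0
```

```bash
python3 -c "
from h import *
inc(*tgt(.497,-.065,.08))
c=vision.get_calibration('wrist'); im=vision.snapshot('wrist')
import pickle; pickle.dump(c,open('w.pkl','wb'))
cv2.imwrite('pics/w1.png',im[:,:,::-1])"
```

```text
t 1.73 pos [ 0.4965 -0.0625  0.221 ] F [-0.   0.2  0.1] w 0.0849 j [-0.41  0.13  0.49  1.88 -0.07  1.15  1.66]
dpos [-0.001 -0.005  0.282] rot [ 0.0006 -0.0011 -0.0022]
```

View pics/w1.png

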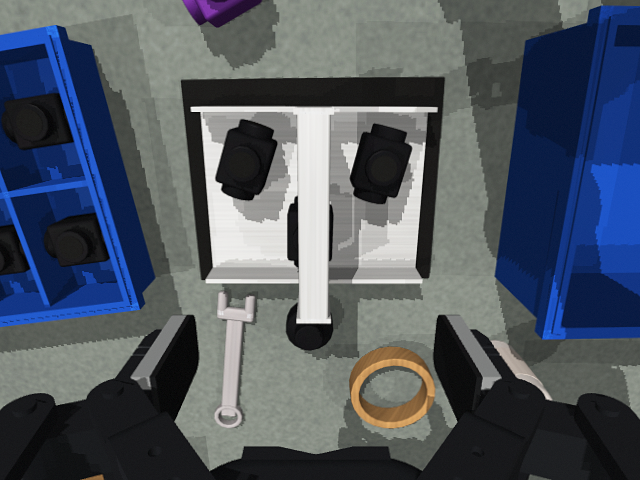

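The wrist view shows the bar from about (298–327, 108) to (296–332, 320), between the fingers. The spanner, cap and tape lie beyond it.

```bash
python3 -c "
from h import *
import pickle; c=pickle.load(open('w.pkl','rb'))
print(ray('wrist',[(298,108),(327,108),(296,319),(331,319)],.109,c))
print('mat',ray('wrist',[(182,79),(444,77),(430,278),(206,281)],.004,c))
print('tray bottom corners',ray('wrist',[(191,108),(438,108),(206,281),(421,281)],.037,c))
"
```

```text
[[ 0.42102631 -0.07197323]
 [ 0.42148009 -0.05339328]
 [ 0.57288969 -0.07915712]
 [ 0.57354305 -0.05278684]]
mat [[ 0.3955355  -0.17592499]
 [ 0.39943712  0.05126763]
 [ 0.58874369  0.05035074]
 [ 0.5864532  -0.17499944]]
tray bottom corners [[ 0.41964613 -0.16132886]
 [ 0.42450725  0.03829963]
 [ 0.57188764 -0.16516671]
 [ 0.57677282  0.03264253]]
```

Request:
{"method": "arm_command", "body": {"increments": [{"delta_pos": [-0.001, -0.002, 0.1], "rotation": [0, 0, 0]}, {"delta_pos": [-0.001, -0.002, 0.2], "rotation": [0, 0, 0]}, {"delta_pos": [-0.001, -0.002, 0.25], "rotation": [0, 0, 0]}, {"delta_pos": [-0.001, -0.002, 0.285], "rotation": [0, 0, 0]}, {"delta_pos": [-0.001, -0.002, 0.285], "rotation": [0, 0, 0]}]}}

```text
time: 2.4
ee_pos: [0.4959, -0.062, 0.0777]
orientation: [-0.002, 0.011, 1.0, 0.0]
force: [0.4, -0.6, -0.1]
gripper_width: 0.0848
gripper_force: 0.0
```

```bash
python3 -c "
from h import *
inc(*tgt(.497,-.0643,.078))"
```

```text
t 2.4 pos [ 0.4959 -0.062   0.0777] F [ 0.4 -0.6 -0.1] w 0.0848 j [-0.35  0.31  0.46  2.03 -0.19  0.84  1.77]
dpos [-0.002 -0.004 -0.001] rot [ 0.0006 -0.0034  0.0008]
```

Request:
{"method": "arm_command", "body": {"increments": [{"delta_pos": [-0.002, -0.004, 0], "rotation": [0, 0, 0]}, {"delta_pos": [-0.002, -0.004, 0], "rotation": [0, 0, 0]}, {"delta_pos": [-0.002, -0.004, 0], "rotation": [0, 0, 0]}, {"delta_pos": [-0.002, -0.004, 0], "rotation": [0, 0, 0]}, {"delta_pos": [-0.002, -0.004, 0], "rotation": [0, 0, 0]}], "claw": 40, "force": 30}}

```text
time: 3.02
ee_pos: [0.4984, -0.066, 0.079]
orientation: [0.0, 0.012, 1.0, 0.0]
force: [-0.3, 0.5, 0.1]
gripper_width: 0.0402
gripper_force: 0.0
```

Request:
{"method": "arm_command", "body": {"increments": [{"delta_pos": [0, 0, 0], "rotation": [0, 0, 0]}, {"delta_pos": [0, 0, 0], "rotation": [0, 0, 0]}, {"delta_pos": [0, 0, 0], "rotation": [0, 0, 0]}, {"delta_pos": [0, 0, 0], "rotation": [0, 0, 0]}, {"delta_pos": [0, 0, 0], "rotation": [0, 0, 0]}], "claw": 5, "force": 30}}

```text
time: 3.65
ee_pos: [0.4985, -0.0656, 0.0791]
orientation: [0.0, 0.012, 1.0, 0.0]
force: [-0.6, 2.6, 4.8]
gripper_width: 0.0209
gripper_force: 29.8
```

Request:
{"method": "arm_command", "body": {"increments": [{"delta_pos": [0, 0, 0], "rotation": [0, 0, 0]}, {"delta_pos": [0, 0, 0], "rotation": [0, 0, 0]}, {"delta_pos": [0, 0, 0], "rotation": [0, 0, 0]}, {"delta_pos": [0, 0, 0], "rotation": [0, 0, 0]}], "force": 100}}

```text
time: 4.15
ee_pos: [0.4986, -0.0657, 0.0795]
orientation: [0.0, 0.012, 1.0, 0.0]
force: [-2.5, 2.8, 7.9]
gripper_width: 0.018
gripper_force: 97.9
```

```bash
python3 -c "
from h import *
inc(*tgt(.497,-.0643,.078))"
```

```text
t 4.15 pos [ 0.4986 -0.0657  0.0795] F [-2.5  2.8  7.9] w 0.018 j [-0.35  0.31  0.47  2.03 -0.19  0.84  1.77]
dpos [0.003 0.003 0.003] rot [ 0.0008  0.0002 -0.0019]
```

Request:
{"method": "arm_command", "body": {"increments": [{"delta_pos": [0, 0, -0.01], "rotation": [0, 0, 0]}, {"delta_pos": [0, 0, -0.03], "rotation": [0, 0, 0]}, {"delta_pos": [0, 0, -0.06], "rotation": [0, 0, 0]}, {"delta_pos": [0, 0, -0.09], "rotation": [0, 0, 0]}, {"delta_pos": [0, 0, -0.12], "rotation": [0, 0, 0]}]}}

```text
time: 4.78
ee_pos: [0.4986, -0.0661, 0.1402]
orientation: [0.0, 0.012, 1.0, 0.0]
force: [0.6, 0.4, -5.8]
gripper_width: 0.0183
gripper_force: 98.3
```

Request:
{"method": "arm_command", "body": {"increments": [{"delta_pos": [0, 0, -0.06], "rotation": [0, 0, 0]}, {"delta_pos": [0, 0, -0.12], "rotation": [0, 0, 0]}, {"delta_pos": [0, 0, -0.18], "rotation": [0, 0, 0]}, {"delta_pos": [0, 0, -0.23], "rotation": [0, 0, 0]}, {"delta_pos": [0, 0, -0.26], "rotation": [0, 0, 0]}]}}

```text
time: 5.4
ee_pos: [0.4987, -0.0663, 0.2708]
orientation: [0.001, 0.013, 1.0, 0.0]
force: [-0.1, 0.2, -6.2]
gripper_width: 0.0181
gripper_force: 98.6
```

```bash
python3 -c "
from h import *
inc(*tgt(.484,.10,.27,-.9))
c=vision.get_calibration('wrist'); im=vision.snapshot('wrist')
cv2.imwrite('pics/w2.png',im[:,:,::-1])"
```

```text
t 5.4 pos [ 0.4987 -0.0663  0.2708] F [-0.1  0.2 -6.2] w 0.0181 j [-0.42  0.09  0.51  1.8  -0.05  1.26  1.64]
dpos [0.038 0.332 0.002] rot [ 0.0004  0.0023 -0.0091]
```

View pics/w2.png

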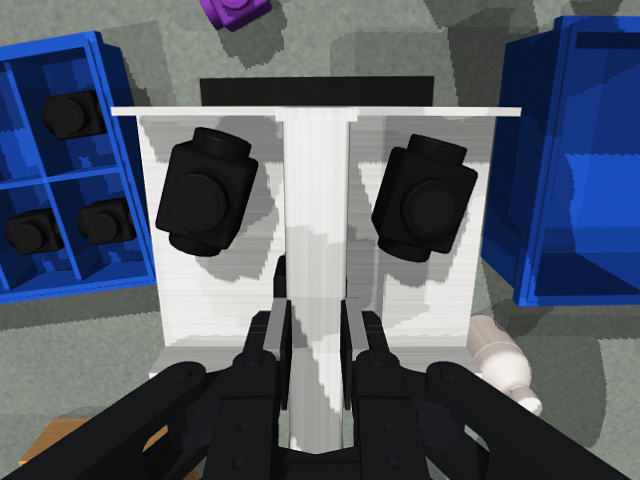

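The wrist view shows the tray hanging level with the valves where they were and the empty mat below. I'll carry it to the crate.

Request:
{"method": "arm_command", "body": {"increments": [{"delta_pos": [0.005, 0.02, 0], "rotation": [0, 0, 0]}, {"delta_pos": [0.01, 0.06, 0.01], "rotation": [0, 0, 0]}, {"delta_pos": [0.02, 0.11, 0.02], "rotation": [0, 0, -0.003]}, {"delta_pos": [0.03, 0.165, 0.03], "rotation": [0, 0, -0.006]}, {"delta_pos": [0.03, 0.215, 0.04], "rotation": [0, 0, -0.009]}]}}

```text
time: 6.08
ee_pos: [0.4841, 0.0435, 0.2471]
orientation: [-0.002, 0.007, 1.0, -0.0]
force: [1.2, 0.2, -5.9]
gripper_width: 0.0181
gripper_force: 98.6
```

Request:
{"method": "arm_command", "body": {"increments": [{"delta_pos": [0, 0.04, 0.01], "rotation": [0, 0, 0]}, {"delta_pos": [0, 0.06, 0.02], "rotation": [0, 0, 0]}, {"delta_pos": [0, 0.075, 0.025], "rotation": [0, 0, 0]}, {"delta_pos": [0, 0.075, 0.025], "rotation": [0, 0, 0]}, {"delta_pos": [0, 0.075, 0.025], "rotation": [0, 0, 0]}]}}

```text
time: 6.7
ee_pos: [0.4868, 0.0784, 0.2366]
orientation: [0.0, 0.008, 1.0, -0.0]
force: [-0.3, 1.4, -6.2]
gripper_width: 0.0183
gripper_force: 98.6
```

```bash
cat >> h.py <<'E'
def tip(th,yl=.18,zl=.155,x=.484,yaw=-.9):
    t=np.radians(th); c,s=np.cos(t),np.sin(t)
    hy=yl-(.1*c-.095*s); hz=zl+(.1*s+.095*c)
    return tgt(x,hy-.0195*s,hz-.0195*c,yaw,th)
E
python3 -c "
from h import *
o=robot.get_obs()
for a in (0,5,9,13,17,20,25,30,35,40,45): print(a);inc(*tip(a),o)" | grep -v ^t; python3 -c "
from h import *
inc(*tip(0))"
```

```text
0
dpos [0.006 0.003 0.012] rot [-0.0003  0.0003 -0.001 ]
5
dpos [ 0.006  0.017 -0.005] rot [ 0.083   0.0003 -0.001 ]
9
dpos [ 0.006  0.029 -0.017] rot [ 0.1497  0.0003 -0.001 ]
13
dpos [ 0.006  0.042 -0.029] rot [ 2.163e-01  2.000e-04 -1.000e-03]
17
dpos [ 0.007  0.056 -0.04 ] rot [ 2.83e-01  2.00e-04 -1.00e-03]
20
dpos [ 0.007  0.067 -0.047] rot [ 3.33e-01  2.00e-04 -1.10e-03]
25
dpos [ 0.007  0.086 -0.058] rot [ 4.163e-01  1.000e-04 -1.100e-03]
30
dpos [ 0.007  0.105 -0.068] rot [ 4.997e-01  1.000e-04 -1.100e-03]
35
dpos [ 0.008  0.126 -0.075] rot [ 0.583   0.     -0.0011]
40
dpos [ 0.008  0.147 -0.081] rot [ 0.6663 -0.     -0.0011]
45
dpos [ 0.008  0.169 -0.085] rot [ 7.497e-01 -1.000e-04 -1.100e-03]
t 6.7 pos [0.4868 0.0784 0.2366] F [-0.3  1.4 -6.2] w 0.0183 j [-0.59  0.09  0.37  1.87 -0.04  1.18  1.35]
dpos [0.006 0.003 0.012] rot [-0.0003  0.0003 -0.001 ]
```

Request:
{"method": "arm_command", "body": {"increments": [{"delta_pos": [0.003, 0.01, 0.0], "rotation": [0.05, 0, 0]}, {"delta_pos": [0.006, 0.02, -0.01], "rotation": [0.11, 0, 0]}, {"delta_pos": [0.006, 0.036, -0.023], "rotation": [0.183, 0, 0]}, {"delta_pos": [0.006, 0.05, -0.035], "rotation": [0.25, 0, 0]}, {"delta_pos": [0.006, 0.06, -0.042], "rotation": [0.3, 0, 0]}]}}

```text
time: 7.32
ee_pos: [0.4846, 0.1104, 0.258]
orientation: [-0.0, 0.008, 0.988, -0.156]
force: [0.4, -0.3, -5.9]
gripper_width: 0.018
gripper_force: 98.7
```

```bash
python3 -c "
from h import *
o=robot.get_obs(); print(o['joints'].round(2),o['force'])
for a in (18,20,22,25,30,35,40,45): print(a);inc(*tip(a),o)" | grep -v ^t
```

```text
[-0.77  0.17  0.3   1.78  0.23  1.36  1.02] [ 0.3773499  -0.2910712  -5.85556514]
18
dpos [ 0.001 -0.004  0.002] rot [ 0.001   0.0014 -0.0005]
20
dpos [ 0.001  0.001 -0.005] rot [ 0.0343  0.0014 -0.0006]
22
dpos [ 0.001  0.007 -0.012] rot [ 0.0677  0.0014 -0.0006]
25
dpos [ 0.002  0.016 -0.021] rot [ 0.1177  0.0014 -0.0006]
30
dpos [ 0.002  0.032 -0.036] rot [ 0.201   0.0014 -0.0007]
35
dpos [ 0.002  0.049 -0.05 ] rot [ 0.2843  0.0013 -0.0007]
40
dpos [ 0.003  0.067 -0.062] rot [ 0.3677  0.0013 -0.0008]
45
dpos [ 0.003  0.086 -0.072] rot [ 0.451   0.0013 -0.0009]
```

Request:
{"method": "arm_command", "body": {"increments": [{"delta_pos": [0.001, 0.001, -0.005], "rotation": [0.034, 0, 0]}, {"delta_pos": [0.001, 0.007, -0.012], "rotation": [0.068, 0, 0]}, {"delta_pos": [0.001, 0.012, -0.017], "rotation": [0.095, 0, 0]}, {"delta_pos": [0.002, 0.016, -0.021], "rotation": [0.118, 0, 0]}, {"delta_pos": [0.002, 0.022, -0.027], "rotation": [0.15, 0, 0]}]}}

```text
time: 7.95
ee_pos: [0.4834, 0.1236, 0.2672]
orientation: [-0.002, 0.008, 0.972, -0.234]
force: [-0.5, -0.1, -4.2]
gripper_width: 0.0183
gripper_force: 98.9
```

```bash
python3 -c "
from h import *
o=robot.get_obs(); print(o['joints'].round(2),o['force'])
for a in (30,35,40,45): print(a);inc(*tip(a),o)" | grep -v ^t
```

```text
[-0.84  0.24  0.27  1.72  0.33  1.46  0.91] [-0.48207255 -0.12297186 -4.24758911]
30
dpos [-0.001  0.011 -0.012] rot [ 0.0483  0.0001 -0.0009]
35
dpos [-0.001  0.025 -0.029] rot [ 0.1316  0.     -0.0009]
40
dpos [-0.     0.041 -0.043] rot [ 0.2149 -0.     -0.0009]
45
dpos [ 0.     0.059 -0.057] rot [ 2.983e-01 -1.000e-04 -9.000e-04]
```

Request:
{"method": "arm_command", "body": {"increments": [{"delta_pos": [0, 0.005, -0.006], "rotation": [0.024, 0, 0]}, {"delta_pos": [0, 0.011, -0.012], "rotation": [0.048, 0, 0]}, {"delta_pos": [0, 0.018, -0.02], "rotation": [0.09, 0, 0]}, {"delta_pos": [0, 0.025, -0.029], "rotation": [0.13, 0, 0]}, {"delta_pos": [0, 0.033, -0.036], "rotation": [0.17, 0, 0]}]}}

```text
time: 8.57
ee_pos: [0.4838, 0.1477, 0.2755]
orientation: [-0.002, 0.007, 0.947, -0.32]
force: [-0.8, -0.2, -3.3]
gripper_width: 0.0182
gripper_force: 99.1
```

```bash
python3 -c "
from h import *
o=robot.get_obs(); print(o['joints'].round(2),o['force'])
for a in (40,45): print(a);inc(*tip(a),o)
cv2.imwrite('pics/s3.png',vision.snapshot('scene')[:,:,::-1])" | grep -v ^t
```

```text
[-0.92  0.34  0.26  1.65  0.41  1.59  0.82] [-0.79182996 -0.15336476 -3.26033931]
40
dpos [-0.     0.005 -0.008] rot [0.0446 0.0008 0.0005]
45
dpos [-0.     0.019 -0.024] rot [0.1279 0.0008 0.0005]
```

View pics/s3.png

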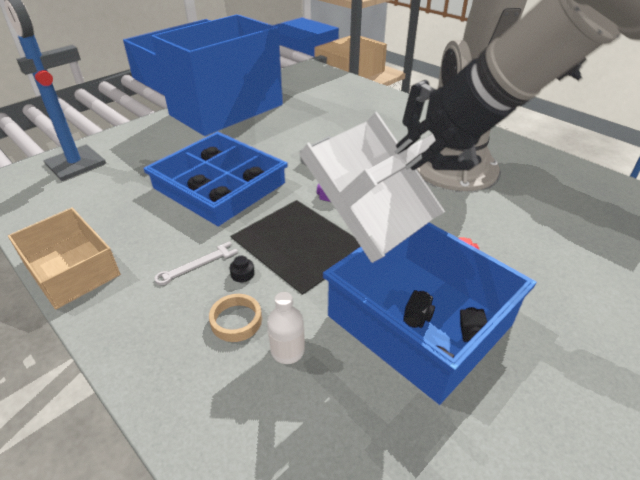

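The scene view shows the tray tipped and looking empty, with two valves visible in the crate at (415,308) and (473,323). The wrist force of 3.3 N matches the bare tray, so the third valve should be hidden in the crate. I'll tilt a little more to be safe, then return.

Request:
{"method": "arm_command", "body": {"increments": [{"delta_pos": [0, 0.005, -0.008], "rotation": [0.045, 0, 0]}, {"delta_pos": [0, 0.016, -0.02], "rotation": [0.11, 0, 0]}, {"delta_pos": [0, 0.016, -0.02], "rotation": [0.11, 0, 0]}, {"delta_pos": [0, 0.016, -0.02], "rotation": [0.11, 0, 0]}]}}

```text
time: 9.12
ee_pos: [0.484, 0.1587, 0.2788]
orientation: [-0.003, 0.008, 0.928, -0.373]
force: [0.8, -0.0, -3.1]
gripper_width: 0.0182
gripper_force: 99.2
```

```bash
python3 -c "
from h import *
o=robot.get_obs(); print(o['joints'].round(2),o['force'])
for a in (35,25,15,5,0): print(a);inc(*tip(a,zl=.17),o)
inc(*tgt(.4945,-.063,.25,-.9),o)
" | grep -v ^t
```

```text
[-0.96  0.41  0.26  1.61  0.46  1.67  0.78] [ 0.81887671 -0.00322758 -3.13495529]
35
dpos [-0.    -0.039  0.009] rot [-1.469e-01  1.000e-04 -7.000e-04]
25
dpos [-0.001 -0.057  0.049] rot [-3.136e-01  2.000e-04 -7.000e-04]
15
dpos [-0.002 -0.067  0.092] rot [-4.802e-01  2.000e-04 -7.000e-04]
5
dpos [-0.002 -0.069  0.135] rot [-6.469e-01  3.000e-04 -6.000e-04]
0
dpos [-0.002 -0.067  0.157] rot [-7.302e-01  3.000e-04 -6.000e-04]
dpos [-0.028 -0.28   0.348] rot [-7.302e-01  3.000e-04 -6.000e-04]
```

Request:
{"method": "arm_command", "body": {"increments": [{"delta_pos": [0, -0.039, 0.009], "rotation": [-0.147, 0, 0]}, {"delta_pos": [-0.001, -0.057, 0.049], "rotation": [-0.31, 0, 0]}, {"delta_pos": [-0.002, -0.067, 0.092], "rotation": [-0.48, 0, 0]}, {"delta_pos": [-0.002, -0.069, 0.135], "rotation": [-0.65, 0, 0]}, {"delta_pos": [-0.002, -0.067, 0.157], "rotation": [-0.73, 0, 0]}]}}

```text
time: 9.75
ee_pos: [0.4827, 0.0745, 0.246]
orientation: [0.0, 0.012, 1.0, 0.001]
force: [-0.8, 0.7, -4.4]
gripper_width: 0.0177
gripper_force: 99.0
```

```bash
python3 -c "
from h import *
inc(*tgt(.4945,-.064,.25,-.9))
cv2.imwrite('pics/t4.png',cv2.resize(vision.snapshot('top')[190:330,150:430,::-1],None,fx=2.8,fy=2.8))
"
```

```text
t 9.75 pos [0.4827 0.0745 0.246 ] F [-0.8  0.7 -4.4] w 0.0177 j [-0.58  0.08  0.37  1.87 -0.03  1.2   1.34]
dpos [-0.03  -0.276 -0.008] rot [ 0.0016  0.0009 -0.0076]
```

View pics/t4.png

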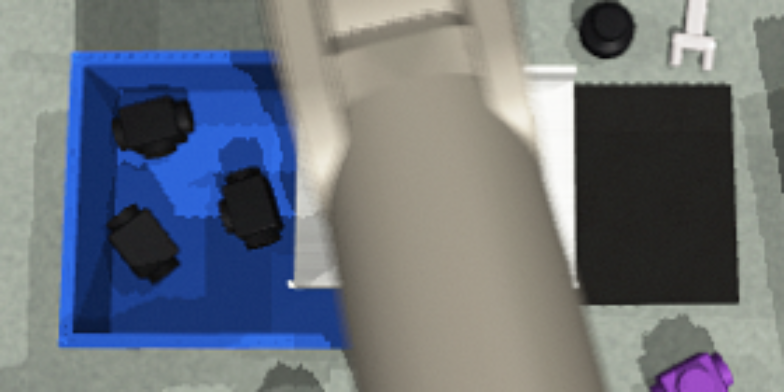

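All three valves are in the crate, at crop positions (152,125), (250,208) and (143,243). The cap and spanner haven't been disturbed. Returning the tray to the mat.

Request:
{"method": "arm_command", "body": {"increments": [{"delta_pos": [-0.01, -0.05, 0], "rotation": [0, 0, 0]}, {"delta_pos": [-0.02, -0.12, 0], "rotation": [0, 0, 0]}, {"delta_pos": [-0.025, -0.19, 0], "rotation": [0.001, 0, -0.004]}, {"delta_pos": [-0.03, -0.25, 0], "rotation": [0.001, 0, -0.007]}, {"delta_pos": [-0.03, -0.275, 0], "rotation": [0.001, 0, -0.007]}]}}

```text
time: 10.42
ee_pos: [0.4957, -0.0594, 0.2454]
orientation: [-0.001, 0.006, 1.0, -0.001]
force: [-0.8, 0.2, -3.5]
gripper_width: 0.0179
gripper_force: 99.1
```

Request:
{"method": "arm_command", "body": {"increments": [{"delta_pos": [0, 0, 0], "rotation": [0, 0, 0]}, {"delta_pos": [0, 0, 0], "rotation": [0, 0, 0]}, {"delta_pos": [0, 0, 0.05], "rotation": [0, 0, 0]}, {"delta_pos": [0, 0, 0.1], "rotation": [0, 0, 0]}, {"delta_pos": [0, 0, 0.15], "rotation": [0, 0, 0]}]}}

```text
time: 11.05
ee_pos: [0.4966, -0.0552, 0.1693]
orientation: [-0.0, 0.003, 1.0, -0.0]
force: [0.3, 0.5, -4.0]
gripper_width: 0.0183
gripper_force: 99.1
```

```bash
python3 -c "
from h import *
inc(*tgt(.4943,-.0642,.0795,-.95))
"
```

```text
t 11.05 pos [ 0.4966 -0.0552  0.1693] F [ 0.3  0.5 -4. ] w 0.0183 j [-0.4   0.18  0.48  1.95 -0.1   1.04  1.69]
dpos [ 0.005 -0.018  0.18 ] rot [-0.0004 -0.      0.0109]
```

Request:
{"method": "arm_command", "body": {"increments": [{"delta_pos": [0.003, -0.01, 0.03], "rotation": [0, 0, 0.005]}, {"delta_pos": [0.005, -0.018, 0.07], "rotation": [0, 0, 0.01]}, {"delta_pos": [0.005, -0.018, 0.1], "rotation": [0, 0, 0.01]}, {"delta_pos": [0.005, -0.018, 0.12], "rotation": [0, 0, 0.01]}, {"delta_pos": [0.005, -0.018, 0.12], "rotation": [0, 0, 0.01]}]}}

```text
time: 11.68
ee_pos: [0.4936, -0.0657, 0.1096]
orientation: [-0.001, 0.009, 1.0, -0.0]
force: [0.1, 0.5, -2.1]
gripper_width: 0.0187
gripper_force: 99.0
```

Request:
{"method": "arm_command", "body": {"increments": [{"delta_pos": [0, 0, 0], "rotation": [0, 0, 0]}, {"delta_pos": [0, 0, 0], "rotation": [0, 0, 0]}, {"delta_pos": [0, 0, 0], "rotation": [0, 0, 0]}]}}

```text
time: 12.05
ee_pos: [0.4943, -0.0661, 0.1105]
orientation: [0.0, 0.009, 1.0, -0.0]
force: [0.1, 0.4, -3.1]
gripper_width: 0.0183
gripper_force: 99.0
```

```bash
python3 -c "
from h import *
inc(*tgt(.4943,-.0642,.0795,-.95))
"
```

```text
t 12.05 pos [ 0.4943 -0.0661  0.1105] F [ 0.1  0.4 -3.1] w 0.0183 j [-0.36  0.26  0.48  2.01 -0.15  0.91  1.74]
dpos [0.    0.004 0.062] rot [-0.0008  0.0009 -0.0018]
```

Request:
{"method": "arm_command", "body": {"increments": [{"delta_pos": [0, 0.004, 0.015], "rotation": [0, 0, 0]}, {"delta_pos": [0, 0.004, 0.03], "rotation": [0, 0, 0]}, {"delta_pos": [0, 0.004, 0.045], "rotation": [0, 0, 0]}, {"delta_pos": [0, 0.004, 0.056], "rotation": [0, 0, 0]}, {"delta_pos": [0, 0.004, 0.06], "rotation": [0, 0, 0]}]}}

```text
time: 12.68
ee_pos: [0.4936, -0.0641, 0.0795]
orientation: [-0.0, 0.009, 1.0, -0.001]
force: [0.8, -1.0, 0.1]
gripper_width: 0.018
gripper_force: 99.7
```

Request:
{"method": "arm_command", "body": {"increments": [{"delta_pos": [0, 0, 0], "rotation": [0, 0, 0]}, {"delta_pos": [0, 0, 0.001], "rotation": [0, 0, 0]}, {"delta_pos": [0, 0, 0.001], "rotation": [0, 0, 0]}]}}

```text
time: 13.05
ee_pos: [0.4941, -0.0641, 0.0797]
orientation: [0.0, 0.009, 1.0, -0.0]
force: [-0.1, -0.3, -3.0]
gripper_width: 0.0183
gripper_force: 99.1
```

```bash
python3 -c "
from h import *
inc(*tgt(.4943,-.0642,.0795,-.95))
"
```

```text
t 13.05 pos [ 0.4941 -0.0641  0.0797] F [-0.1 -0.3 -3. ] w 0.0183 j [-0.35  0.3   0.46  2.04 -0.18  0.84  1.77]
dpos [-0. -0.  0.] rot [-0.0009  0.0004 -0.0019]
```

Request:
{"method": "arm_command", "body": {"increments": [{"delta_pos": [0, 0, 0.002], "rotation": [0, 0, 0]}, {"delta_pos": [0, 0, 0.003], "rotation": [0, 0, 0]}, {"delta_pos": [0, 0, 0.003], "rotation": [0, 0, 0]}]}}

```text
time: 13.42
ee_pos: [0.4942, -0.0641, 0.0794]
orientation: [0.0, 0.009, 1.0, -0.0]
force: [-3.0, 1.0, 8.4]
gripper_width: 0.0184
gripper_force: 100.6
```

Contact with the mat (8 N upward). Opening gently.

Request:
{"method": "arm_command", "body": {"increments": [{"delta_pos": [0, 0, 0], "rotation": [0, 0, 0]}, {"delta_pos": [0, 0, 0], "rotation": [0, 0, 0]}, {"delta_pos": [0, 0, 0], "rotation": [0, 0, 0]}, {"delta_pos": [0, 0, 0], "rotation": [0, 0, 0]}], "force": 20}}

```text
time: 13.92
ee_pos: [0.4942, -0.0641, 0.0795]
orientation: [0.0, 0.009, 1.0, -0.0]
force: [-3.4, 1.0, 7.2]
gripper_width: 0.0184
gripper_force: 100.6
```

Request:
{"method": "arm_command", "body": {"increments": [{"delta_pos": [0, 0, 0], "rotation": [0, 0, 0]}, {"delta_pos": [0, 0, 0], "rotation": [0, 0, 0]}, {"delta_pos": [0, 0, 0], "rotation": [0, 0, 0]}, {"delta_pos": [0, 0, 0], "rotation": [0, 0, 0]}, {"delta_pos": [0, 0, 0], "rotation": [0, 0, 0]}], "claw": 70}}

```text
time: 14.55
ee_pos: [0.494, -0.0641, 0.078]
orientation: [-0.0, 0.009, 1.0, -0.0]
force: [-1.5, -1.4, -1.1]
gripper_width: 0.0702
gripper_force: 0.0
```

Request:
{"method": "arm_command", "body": {"increments": [{"delta_pos": [0, 0, -0.05], "rotation": [0, 0, 0]}, {"delta_pos": [0, 0, -0.13], "rotation": [0, 0, 0]}, {"delta_pos": [0, 0, -0.22], "rotation": [0, 0, 0]}, {"delta_pos": [0, 0, -0.3], "rotation": [0, 0, 0]}, {"delta_pos": [0, 0, -0.35], "rotation": [0, 0, 0]}]}}

```text
time: 15.18
ee_pos: [0.4947, -0.0641, 0.2553]
orientation: [0.001, 0.009, 1.0, -0.0]
force: [-0.3, 0.1, 0.3]
gripper_width: 0.07
gripper_force: 0.0
```

Request:
{"method": "arm_command", "body": {"increments": [{"delta_pos": [0, 0, 0], "rotation": [0, 0, 0]}, {"delta_pos": [0, 0, 0], "rotation": [0, 0, 0]}, {"delta_pos": [0, 0, 0], "rotation": [0, 0, 0]}]}}

```text
time: 15.55
ee_pos: [0.493, -0.0639, 0.2517]
orientation: [-0.001, 0.009, 1.0, -0.001]
force: [0.2, 0.8, 0.2]
gripper_width: 0.0698
gripper_force: 0.0
```

```bash
python3 -c "
from h import *
o=robot.get_obs(); print(o['time'],o['ee_pos'],o['gripper_width'],o['force'])
c=vision.get_calibration('wrist'); im=vision.snapshot('wrist')
import pickle; pickle.dump(c,open('w.pkl','wb'))
cv2.imwrite('pics/w5.png',im[:,:,::-1])
"
```

```text
15.55 [ 0.49303623 -0.06387485  0.25166171] 0.06982825427234009 [0.15401717 0.76324872 0.17630972]
```

View pics/w5.png

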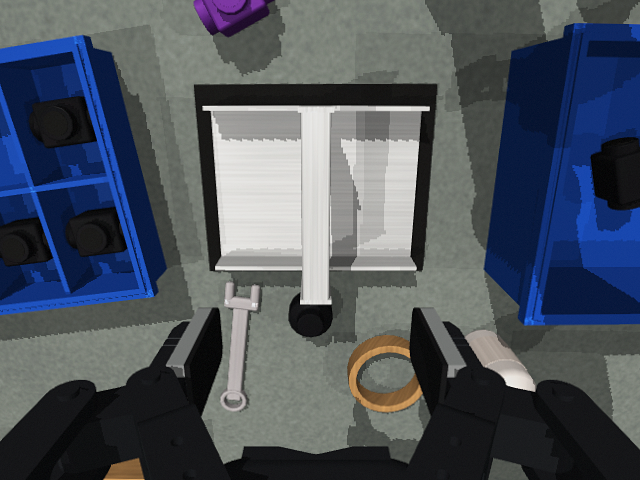

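```bash
python3 -c "
from h import *
import pickle; c=pickle.load(open('w.pkl','rb'))
print('mat',ray('wrist',[(194,86),(437,85),(422,269),(212,271)],.004,c))
t=ray('wrist',[(203,109),(430,109),(215,269),(416,269)],.037,c); print('tray',t,t.mean(0))
robot.sign_off()
"
```

```text
mat [[ 0.39719807 -0.1771412 ]
 [ 0.40041046  0.0516175 ]
 [ 0.58700205  0.04858545]
 [ 0.58536518 -0.17770857]]
tray [[ 0.41784764 -0.16203014]
 [ 0.42141289  0.03768899]
 [ 0.5696272  -0.16533269]
 [ 0.57311267  0.03377053]] [ 0.4955001  -0.06397583]
the job is handed in; nothing more can be done
```

The job is handed in at about 16 s of the 48 s allowed: all three valve bodies are in the deep crate, and the empty tray is upright on its mat, lying the same way, within about 3 mm of the middle, and released.

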